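# Set and start the staining timer

## Task

Get the staining timer running for two minutes: slide its clear splash cover fully aside, roll the numbered thumbwheel with a fingertip until the 2 has clicked in on top between the red marks, and then press the green start button all the way down and let go. Do not press start while the wheel shows anything but 2, and leave the cover open and the stain bottles standing where they are.

Things in the scene. Friction and masses are not known exactly. Their poses are not given: they have to be found in the camera images.
- timer: Grey bench timer, a box 140 (x) x 240 (y) x 70 mm high, fixed to the bench at varying place and yaw; origin at the centre of its underside, z up, its flat top face at z = 70 mm. On its top, in its own axes: thumbwheel centred at x 0, y -15 mm; green start button at x 0, y -85 mm; the clear cover over the wheel.
- wheel_top (a point): Fixed point at the top of the white thumbwheel's rim, 16 mm above the timer's top face. Wheel 80 mm in diameter, 24 mm wide, axis level along the timer's y. Black digits 0 to 9, 16 mm high, upright seen from the timer's -x side, run round its rim 36 degrees (25 mm of rim) apart, grey lines between; the one on top, between two red marks beside the wheel, is set.
- wheel (a joint): Turn of the wheel, rad: digit set x 0.6283 (1.257 at 2). Grows as the top of the rim moves to the timer's +x, falls towards -x; stops just past 0 and 9. Clicks into the nearest digit and stays; the rim takes up to about 2 N to turn: a fingertip pressed on top with a few newtons and drawn sideways rolls it, sometimes slipping a little. Starts on 4, 5, 6 or 7.
- cover (a joint): Travel of the splash cover in m: 0 = over the wheel, 0.08 = fully aside at its stop; it slides to the timer's +y and stays where it is left (about 1.2 N of friction). Clear hood 88 (x) x 50 (y) mm, its roof 92 mm above the bench.
- cover_fin (a point): Centre of the blue grip fin that stands on the cover's roof and moves with it: 50 mm along the timer's x, 8 mm thick along y, 20 mm high, its top 112 mm above the bench, 8 mm to the +y side of the cover's middle. It can be pushed or pinched from above.
- start_top (a point): Centre of the top of the round green start button (28 mm in diameter), moving with it; pressed straight down.
- start (a joint): Travel of the start button in m: 0 = up, 0.006 = fully down (about 4 N); springs back.
- bottle_a_mid (a point): Amber stain bottle with a white cap, 60 mm in diameter, 125 mm high, loose, near one end of the timer, to be left alone; point at its centre half-way up.
- bottle_b_mid (a point): A second amber stain bottle, the same as the first; point at its centre half-way up.
- dropper_mid (a point): Small amber dropper bottle with a red cap, 38 mm in diameter, 85 mm high, loose, to be left alone; point at its centre half-way up.

How it is judged:
By the outcome, as a careful person would: the job done as asked, in the order asked, and still so for the second after the job is handed in, with the robot touching nothing.
It also fails if it takes over 48 s, if anything falls off the work surface, if the arm or the gripper's body presses on something with over 40 N, if the wrist force passes 120 N, or if a joint passes its speed limit or range.

## Robot

A 7-joint arm with a two-finger parallel gripper is mounted at the origin on the work surface. World frame = base frame: x ahead of the robot, y to its left, z up, the work surface at z = 0. Lengths are in mm, angles in rad, forces in N, time in s.
With the tool pointing down it reaches from about 400 to 900 mm from the base axis. Payload 5.5 kg.
Tool frame: the origin (TCP) lies at the centre of the arm's flange, where the gripper is bolted on; the fingertips stand 173 mm ahead of it and the grasp point (between the pads) lies 155 mm ahead of it; z points along the fingers, y is the direction in which the jaws open and shut (so a half turn about z gives the same grasp; the last joint's range is limited). The gripper opens to 85 mm and grips with 20 to 120 N. Pads are 22 mm wide; open, the fingers measure 114 mm over their backs; the gripper's body (76 mm by 85 mm) begins 54 mm behind the grasp point. The pads swing forward as they close: fully open they stand 13 mm farther back than shut.
Start: joints at [-0.904, 0.501, -0.427, 1.55, 0.221, 1.138, -0.21], TCP at [255.363, 597.734, 404.71] pointing down, gripper open.
Joint ranges: [-2.88, 2.88], [-0.31, 2.03], [-1.54, 1.56], [0.2, 2.42], [-1.41, 4.55], [0.19, 2.02], [-2.57, 2.57]. Speed limits (rad/s): [2.57, 2.57, 3.14, 3.14, 3.14, 3.14, 3.14].

## Interface

Orientations are given as a unit quaternion [w, x, y, z].
In Python, from station import * gives the robot as it stands.
- The arm moves only by the shell command python3 -m creep 'ROWS'. ROWS is JSON, a list of rows, each an object of numbers: "claw": the closure, from -1 (fully open) to 1 (shut), so that 0 is half open; "x", "y", "z": the shift along the tool's x, y, z in m; "ax", "ay", "az": the turn, a rotation vector about the tool's x, y, z in rad. A call has 1 to 5 rows; each row shifts and turns the pose as measured when the row begins, along the tool's axes as they then stand; what a row does not reach is not made up. A row lasts 1/8 s, in which the tool goes at most 62.5 mm and 10.7 degrees, less where a joint would pass 70% of its speed; a pose out of reach is approached as far as the arm can. A call with a gripper value outside its range is refused whole. The fingers move at their own pace and stop on an object; the grip force is fixed at half the most. Time passes only in rows, so rows that do not move let the fingers close. It gives the time, the measured TCP pose, the force and the opening at its end, in the units of the state.
- get_state(): the state, without advancing time (a new reading comes with each control period).
- camera(name): name is "scene" or "side" or "wrist"; returns a dict with "pixels" (420x560x3 uint8, red, green, blue), "range_z" (420x560 float32, mm along the optical axis (not along the pixel's ray), 0 where there is no reading), "camera_matrix" (3x3 intrinsics, pixels), "k1" (the pictures are not rectified: a ray, as slopes to the right and down, at radius r is drawn at 1 + k1 r^2 times it, then the intrinsics apply), "rvec" (rotation vector, rad) and "tvec" (3), from world to camera coordinates, as OpenCV has them. Camera axes: x right, y down, z forward; pixel columns grow to the right and rows downward; lengths in mm; the calibration is good to about 2 mm. A picture is of the moment at which its call begins.
- sign_off(): hands the job in, once; it reports no verdict.
The state is a dict: "clock": time; "q": joint angles; "joint_velocities": joint speeds; "effort": joint torques, N m; "tool_pos": TCP position; "tool_rot": TCP orientation; "contact_force": force on the tool from outside, world axes, zero at the start; "ft_torque": the same for the moment, N m; "opening": finger opening in mm.
Only numpy, scipy, OpenCV 4.12 (cv2) and the standard library are available. Lean on these libraries where they do the work, as an engineer would, in place of code of your own. Each camera call takes 0.05 s, during which the arm holds its last target.

## Working session

There is one attempt and no reset: what is moved stays moved. The work goes in short steps, Python scripts to look and compute and a shell command to move; the robot and the scene stay as the last step left them, time stands still between calls to the robot, and variables do not carry over. Pictures are saved under pics/ and viewed, and the job is handed in when it is done.

```bash
mkdir -p pics; ls; cat > h.py <<'E'
from station import *
import numpy as np, cv2
def snap(name,fn,crop=None,scale=1):
    c=camera(name); im=c["pixels"][:,:,::-1]
    if crop: u0,v0,u1,v1=crop; im=im[v0:v1,u0:u1]
    if scale!=1: im=cv2.resize(im,None,fx=scale,fy=scale,interpolation=cv2.INTER_CUBIC)
    cv2.imwrite("pics/"+fn,im); np.savez("last_%s.npz"%name,**{k:np.array(v) for k,v in c.items()})
    return c
def cloud(c):
    K=np.array(c["camera_matrix"]);d=np.array([float(c["k1"]),0,0,0,0])
    h,w=c["range_z"].shape
    uv=np.stack(np.meshgrid(np.arange(w),np.arange(h)),-1).reshape(-1,1,2).astype(float)
    n=cv2.undistortPoints(uv,K,d).reshape(h,w,2)
    z=c["range_z"][...,None]
    P=np.concatenate([n*z,z],-1)
    R=cv2.Rodrigues(np.array(c["rvec"],float))[0]; t=np.array(c["tvec"],float).reshape(3)
    W=(P-t)@R
    W[c["range_z"]==0]=np.nan
    return W
def proj(c,p):
    return cv2.projectPoints(np.array(p,float).reshape(-1,1,3),np.array(c["rvec"],float),np.array(c["tvec"],float),np.array(c["camera_matrix"],float),np.array([float(c["k1"]),0,0,0,0]))[0].reshape(-1,2)
E
python3 - <<'E'
from h import *
print(get_state())
for n in ("scene","side","wrist"):
    c=snap(n,n+"0.png"); print(n,cv2.Rodrigues(np.array(c["rvec"]))[0].round(2).tolist(),c["tvec"],c["k1"])
E
```

```text
pics
{'clock': 0.0, 'q': array([-0.90380508,  0.50181878, -0.42675072,  1.55149883,  0.22083696,
        1.13829528, -0.21028748]), 'joint_velocities': array([ 0.00051075, -0.00057296, -0.0010992 , -0.00105504,  0.00013317,
       -0.00214662,  0.00127797]), 'effort': array([ 2.01445305e-04, -5.69520843e+01, -5.81627503e+00, -2.80931246e+01,
        1.05651323e-02,  1.19897947e-02,  8.15533838e-06]), 'tool_pos': array([255.31773491, 597.3496227 , 403.65335661]), 'tool_rot': array([-1.97685778e-04,  2.00498741e-01,  9.79693470e-01, -9.59889628e-04]), 'contact_force': array([-0.43735917, -0.55761177, -0.22098418]), 'ft_torque': array([0.00294166, 0.06469999, 0.0133774 ]), 'opening': 85.58914747221654}
scene [[0.06, 1.0, 0.01], [0.81, -0.05, -0.58], [-0.58, 0.04, -0.81]] [-130.22020751 -384.8613997  1545.73085522] -0.06905000750492925
side [[0.94, -0.34, 0.02], [-0.16, -0.49, -0.86], [0.3, 0.8, -0.52]] [-505.52370432  209.97566402  574.82069422] -0.008129441547925356
wrist [[0.39, 0.92, -0.0], [0.88, -0.38, 0.27], [0.25, -0.11, -0.96]] [-647.99937352  -37.4556546   380.84063556] 0.0007517858483087421
```

View pics/scene0.png

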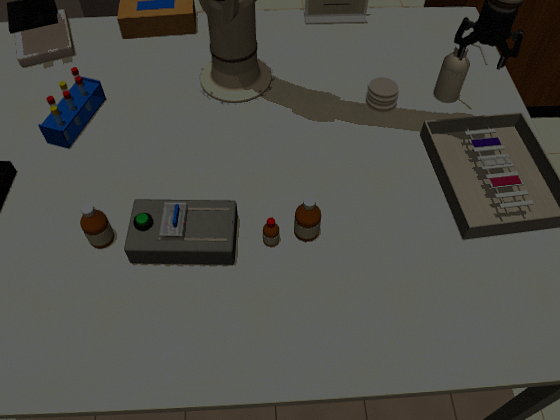

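View pics/side0.png

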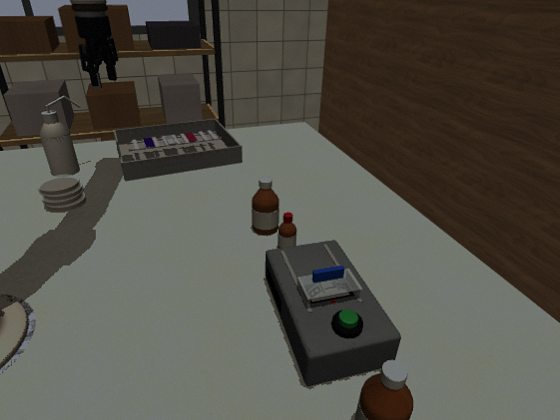

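View pics/wrist0.png

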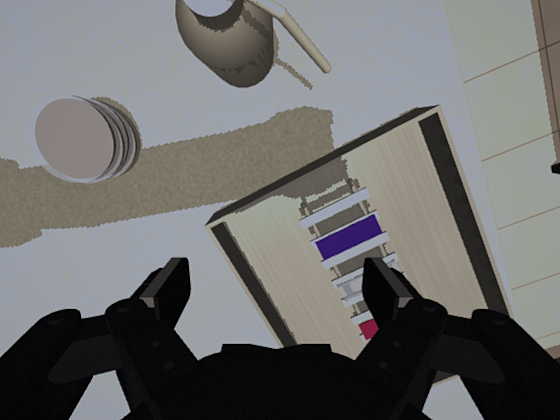

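The scene view shows the timer at about pixels (128-238, 200-262), with the green button at (143,221), the blue fin at (176,215), the bottles at (97,225) and (307,218), and the dropper at (271,232). The arm is far off to the right. Next I'll measure the timer.

```bash
python3 - <<'E'
from h import *
for n in ("scene","side"):
    c=dict(np.load("last_%s.npz"%n)); W=cloud(c)
    px=c["pixels"].astype(int)
    r,g,b=px[...,0],px[...,1],px[...,2]
    roi=np.zeros(r.shape,bool)
    if n=="scene": roi[190:270,120:245]=1
    else: roi[235:385,255:405]=1
    top=roi&(abs(W[...,2]-70)<6)
    m=W[top]
    rect=cv2.minAreaRect(m[:,:2].astype(np.float32)); print(n,"top",len(m),rect,np.median(m[:,2]), cv2.boxPoints(rect).round(1).tolist())
    gm=roi&(g>1.6*r)&(g>1.6*b)&(g>60); bm=roi&(b>1.5*r)&(b>1.4*g)&(b>60)
    for k,mm in (("green",gm),("blue",bm)):
        p=W[mm]; p=p[~np.isnan(p[:,0])]; print(k,len(p),np.median(p,0).round(1),p.min(0).round(1),p.max(0).round(1))
    # bottles
    bot=(W[...,2]>100)&(W[...,2]<135)&(W[...,0]>300)&(W[...,0]<900)&(abs(W[...,1])<450)
    nn,lab,st,ce=cv2.connectedComponentsWithStats(bot.astype(np.uint8))
    for i in range(1,nn):
        if st[i,4]>20: p=W[lab==i]; print("cap",np.median(p,0).round(1),st[i,4])
E
```

```text
scene top 4375 ((566.2203369140625, -127.44573974609375), (240.5779571533203, 142.9381866455078), 86.29002380371094) 70.20799213708695 [[487.1000061035156, -242.89999389648438], [629.7999877929688, -252.10000610351562], [645.2999877929688, -12.0], [502.70001220703125, -2.799999952316284]]
green 81 [ 560.4 -212.5   92.6] [ 548.1 -224.1   88.7] [ 572.6 -199.2   96. ]
blue 56 [ 564.3 -134.9  112.2] [ 539.3 -139.5  108. ] [ 588.5 -130.8  116.5]
cap [564.9 158.2 122.6] 192
cap [ 556.8 -322.8  123. ] 207
cap [ 567.9 -134.   111.3] 102
side top 7332 ((565.1854248046875, -125.75371551513672), (239.7492218017578, 139.8762969970703), 85.88663482666016) 70.38139509897243 [[486.79998779296875, -240.3000030517578], [626.2999877929688, -250.3000030517578], [643.5, -11.199999809265137], [504.0, -1.2000000476837158]]
green 200 [ 559.8 -210.5   92.3] [ 547.6 -222.6   70. ] [ 583.9 -178.4   94.3]
blue 120 [ 567.7 -132.2  112.3] [ 541.3 -137.3   69.6] [619.1 -81.6 113.9]
cap [555.6 152.3 118.2] 200
cap [ 563.3 -134.8  109.3] 301
cap [ 545.9 -327.9  124. ] 888
```

```bash
cat >> h.py <<'E'
from scipy.spatial.transform import Rotation as Rn
YAW=-0.067; C=np.array([565.7,-126.6])
def loc2w(x,y): 
    c,s=np.cos(YAW),np.sin(YAW); return C+np.array([c*x-s*y,s*x+c*y])
def stat(target=None):
    """report pose of shut fingertip in timer axes; target=(lx,ly,tip z) -> tool shift"""
    s=get_state(); q=s["tool_rot"]; R=Rn.from_quat([q[1],q[2],q[3],q[0]]).as_matrix()
    p=np.array(s["tool_pos"]); tip=p+R[:,2]*173
    c,sn=np.cos(YAW),np.sin(YAW); d=tip[:2]-C; l=(c*d[0]+sn*d[1],-sn*d[0]+c*d[1])
    print("t %.2f tip local x %.1f y %.1f z %.1f F %s open %.1f"%(s["clock"],*l,tip[2],np.round(s["contact_force"],1),s["opening"]))
    Rl=Rn.from_euler("z",-YAW).as_matrix()@R
    want=Rn.from_matrix([[-1,0,0],[0,1,0],[0,0,-1]])
    print("rotvec to wanted (tool):",(Rn.from_matrix(Rl).inv()*want).as_rotvec().round(4))
    if target is not None:
        w=np.r_[loc2w(*target[:2]),target[2]]; print("tool shift m",(R.T@(w-tip)/1000).round(4))
E
python3 -m creep '[{"az":-0.169,"claw":1},{"az":-0.169,"claw":1}]'
python3 -c "
from h import *
stat((0,-26,180))"
```

```text
t 0.15 tip local x -358.2 y 701.4 z 230.9 F [-0.1  0.   0.6] open 85.4
rotvec to wanted (tool): [-1.400e-03 -3.000e-04 -3.368e-01]
tool shift m [-0.5785 -0.5681  0.0517]schema error: expected keys claw, x, y, z, ax, ay, az
```

```bash

python3 -m creep '[{"x":0,"y":0,"z":0,"ax":0,"ay":0,"az":-0.169,"claw":1},{"x":0,"y":0,"z":0,"ax":0,"ay":0,"az":-0.169,"claw":1}]'
python3 -c "
from h import *
stat((0,-26,180))"
```

```text
clock: 0.4
tool_pos: [255.1, 597.2, 403.0]
tool_rot: [-0.0, 0.028, 1.0, -0.002]
contact_force: [-0.2, -0.4, -0.3]
opening: 51.8
t 0.40 tip local x -358.5 y 700.9 z 230.0 F [-0.2 -0.4 -0.3] open 51.8
rotvec to wanted (tool): [-0.0031 -0.0008  0.0108]
tool shift m [-0.3507 -0.7306  0.052 ]
```

```bash

python3 -m creep '[{"x":-0.025,"y":-0.052,"z":0,"ax":0,"ay":0,"az":0,"claw":1},{"x":-0.025,"y":-0.052,"z":0,"ax":0,"ay":0,"az":0,"claw":1},{"x":-0.025,"y":-0.052,"z":0,"ax":0,"ay":0,"az":0,"claw":1},{"x":-0.025,"y":-0.052,"z":0,"ax":0,"ay":0,"az":0,"claw":1},{"x":-0.025,"y":-0.052,"z":0,"ax":0,"ay":0,"az":0,"claw":1}]'
python3 -c "
from h import *
stat((0,-26,180))"
```

```text
clock: 1.02
tool_pos: [366.0, 327.2, 400.7]
tool_rot: [-0.003, 0.023, 1.0, -0.001]
contact_force: [1.2, 0.8, -0.2]
opening: 0.2
t 1.02 tip local x -230.5 y 439.0 z 227.7 F [ 1.2  0.8 -0.2] open 0.2
rotvec to wanted (tool): [-0.0023 -0.0053  0.0216]
tool shift m [-0.2207 -0.4697  0.0476]
```

```bash

python3 -m creep '[{"x":-0.025,"y":-0.052,"z":0,"ax":0,"ay":0,"az":0,"claw":1},{"x":-0.025,"y":-0.052,"z":0,"ax":0,"ay":0,"az":0,"claw":1},{"x":-0.025,"y":-0.052,"z":0,"ax":0,"ay":0,"az":0,"claw":1},{"x":-0.025,"y":-0.052,"z":0,"ax":0,"ay":0,"az":0,"claw":1},{"x":-0.025,"y":-0.052,"z":0,"ax":0,"ay":0,"az":0,"claw":1}]'
python3 -c "
from h import *
stat((0,-26,180))"
```

```text
clock: 1.65
tool_pos: [480.9, 52.1, 401.1]
tool_rot: [-0.002, 0.023, 1.0, -0.001]
contact_force: [1.0, 1.0, 0.2]
opening: 0.1
t 1.65 tip local x -97.1 y 172.3 z 228.1 F [1.  1.  0.2] open 0.1
rotvec to wanted (tool): [-0.002  -0.0032  0.0219]
tool shift m [-0.0929 -0.2003  0.0482]
```

```bash

python3 -m creep '[{"x":-0.023,"y":-0.05,"z":0,"ax":0,"ay":0,"az":0.02,"claw":1},{"x":-0.023,"y":-0.05,"z":0,"ax":0,"ay":0,"az":0,"claw":1},{"x":-0.023,"y":-0.05,"z":0,"ax":0,"ay":0,"az":0,"claw":1},{"x":-0.023,"y":-0.045,"z":0,"ax":0,"ay":0,"az":0,"claw":1},{"x":0,"y":0,"z":0,"ax":0,"ay":0,"az":0,"claw":1}]'
python3 -c "
from h import *
stat((0,-28,120))
snap('wrist','w1.png')
snap('side','s1.png',(230,220,420,390),4)
stat((0,-28,120))"
```

```text
clock: 2.28
tool_pos: [562.5, -160.8, 400.5]
tool_rot: [-0.002, 0.037, 0.999, -0.002]
contact_force: [-0.1, 0.6, 0.1]
opening: -0.2
t 2.27 tip local x -1.5 y -35.1 z 227.5 F [-0.1  0.6  0.1] open -0.2
rotvec to wanted (tool): [-0.0043 -0.0031 -0.0067]
tool shift m [-0.0018  0.0075  0.1074]
t 2.38 tip local x -2.4 y -29.8 z 227.4 F [-1.   1.   0.9] open 0.2
rotvec to wanted (tool): [-0.0015 -0.0042 -0.0008]
tool shift m [-0.0028  0.0019  0.1074]
```

View pics/w1.png

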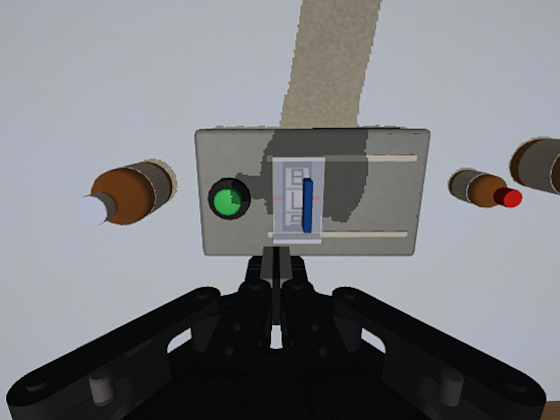

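View pics/s1.png

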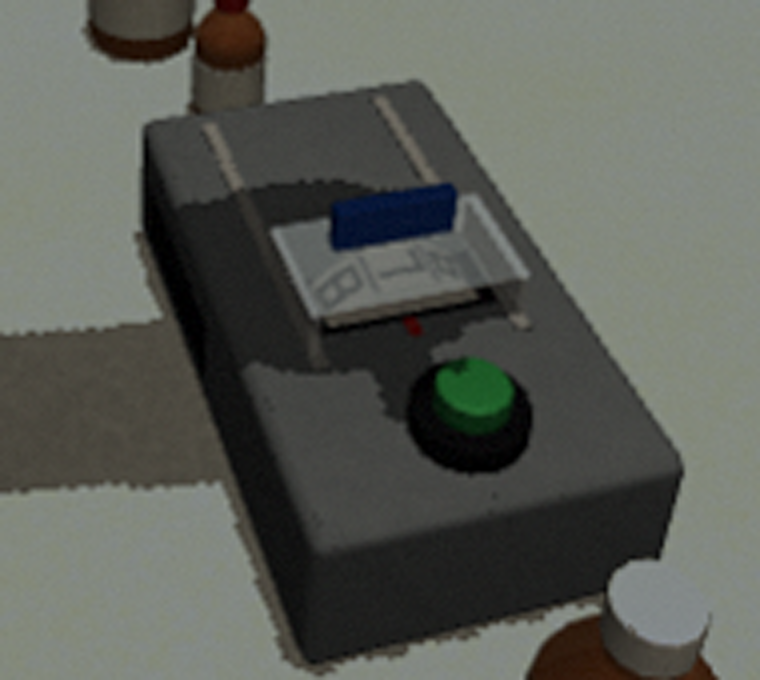

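```bash
python3 -c "
import numpy as np,cv2
c=np.load('last_wrist.npz');im=c['pixels'][145:250,255:345,::-1]
cv2.imwrite('pics/w1z.png',cv2.resize(im,None,fx=5,fy=5,interpolation=cv2.INTER_CUBIC))"
```

```text
(no output)
```

View pics/w1z.png

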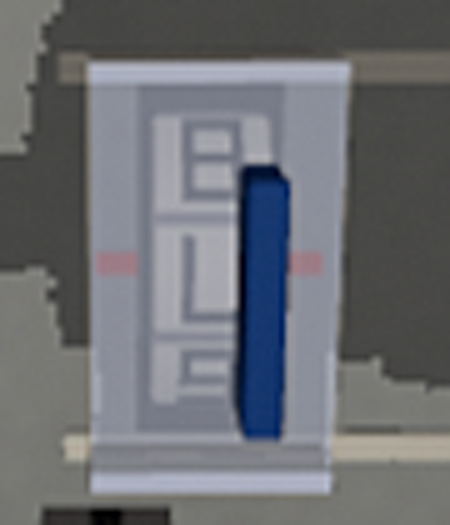

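The wrist view's up direction is the timer's -x, so the digits appear upside down. The middle digit is a 7, with 8 on the -x side and 6 on the +x side. The red marks sit at about (278,198) and (316,198). The wheel has to go from 7 to 2, so roughly 125 mm of rim. First I'll lower the tip beside the fin.

```bash

python3 -m creep '[{"x":-0.002,"y":-0.004,"z":0.05,"ax":0,"ay":0,"az":0,"claw":1},{"x":0,"y":0,"z":0.05,"ax":0,"ay":0,"az":0,"claw":1},{"x":0,"y":0,"z":0.024,"ax":0,"ay":0,"az":0,"claw":1},{"x":0,"y":0,"z":0,"ax":0,"ay":0,"az":0,"claw":1}]'
python3 -c "
from h import *
stat((0,-34,99))
snap('side','s2.png',(230,170,420,340),4)"
```

```text
clock: 2.88
tool_pos: [563.6, -151.5, 274.9]
tool_rot: [-0.001, 0.028, 1.0, 0.001]
contact_force: [0.0, -0.3, 1.2]
opening: -0.1
t 2.88 tip local x -0.8 y -24.6 z 101.9 F [ 0.  -0.3  1.2] open -0.1
rotvec to wanted (tool): [ 0.0026 -0.002   0.0101]
tool shift m [-0.0007 -0.0095  0.0028]
```

View pics/s2.png

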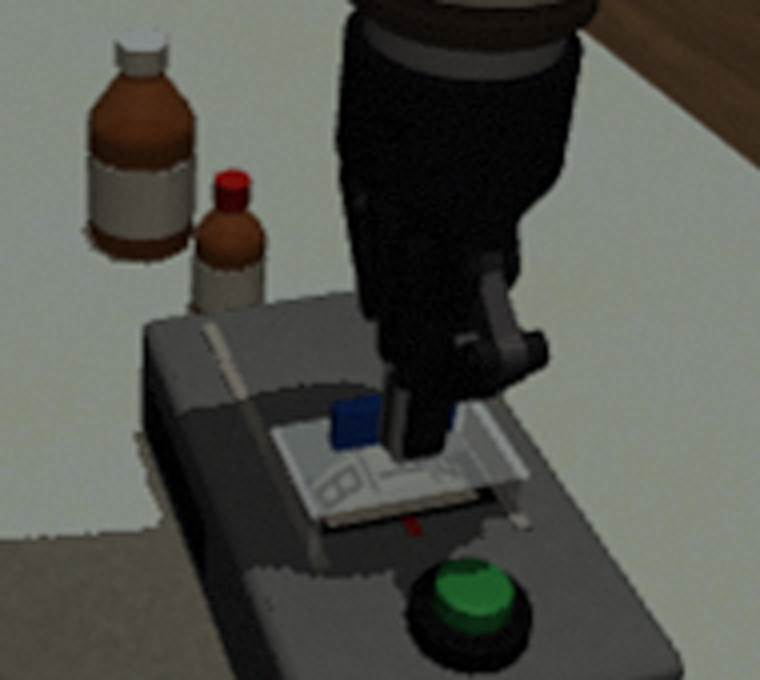

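```bash

python3 -m creep '[{"x":0,"y":0.012,"z":0.002,"ax":0,"ay":0,"az":0.01,"claw":1},{"x":0,"y":0.016,"z":0,"ax":0,"ay":0,"az":0,"claw":1},{"x":0,"y":0.016,"z":0,"ax":0,"ay":0,"az":0,"claw":1},{"x":0,"y":0.016,"z":0,"ax":0,"ay":0,"az":0,"claw":1}]'
python3 -c "
from h import *
stat((0,60,99))"
```

```text
clock: 3.42
tool_pos: [569.6, -88.3, 278.6]
tool_rot: [0.003, 0.034, 0.999, 0.0]
contact_force: [0.2, -1.5, -0.7]
opening: 0.1
t 3.42 tip local x 2.5 y 38.6 z 105.6 F [ 0.2 -1.5 -0.7] open 0.1
rotvec to wanted (tool): [ 0.0006  0.0068 -0.0007]
tool shift m [0.0025 0.0214 0.0066]
```

```bash

python3 -m creep '[{"x":0.002,"y":0.01,"z":0.006,"ax":0,"ay":0,"az":0,"claw":1},{"x":0,"y":0.008,"z":0,"ax":0,"ay":0,"az":0,"claw":1},{"x":0,"y":0.006,"z":0.0,"ax":0,"ay":0,"az":0,"claw":1}]'
python3 -c "
from h import *
stat((0,60,100))"
```

```text
clock: 3.8
tool_pos: [569.0, -68.0, 272.6]
tool_rot: [0.004, 0.035, 0.999, -0.005]
contact_force: [-1.3, -19.4, 3.1]
opening: -0.2
t 3.80 tip local x 0.8 y 57.1 z 99.6 F [ -1.3 -19.4   3.1] open -0.2
rotvec to wanted (tool): [-0.0092  0.0079 -0.0022]
tool shift m [ 0.0008  0.0029 -0.0004]
```

The 19 N shows the cover is at its stop. Next I back off, lift and look.

```bash

python3 -m creep '[{"x":0,"y":-0.012,"z":0,"ax":0,"ay":0,"az":0,"claw":1},{"x":0,"y":-0.01,"z":-0.02,"ax":0,"ay":0,"az":0,"claw":1},{"x":-0.02,"y":-0.03,"z":-0.05,"ax":0,"ay":0,"az":0,"claw":1},{"x":-0.025,"y":-0.02,"z":-0.03,"ax":0,"ay":0,"az":0,"claw":1},{"x":0,"y":0,"z":0,"ax":0,"ay":0,"az":0,"claw":1}]'
python3 -c "
from h import *
c=snap('wrist','w3.png'); W=cloud(c)
px=c['pixels'].astype(int);r,g,b=px[...,0],px[...,1],px[...,2]
p=W[(b>1.5*r)&(b>1.4*g)&(b>60)];p=p[~np.isnan(p[:,0])]
m=np.median(p[p[:,2]>106],0);print('fin',m,'expect',loc2w(0,73))
stat((20,-15,100))"
```

```text
clock: 4.42
tool_pos: [608.1, -143.4, 373.6]
tool_rot: [0.001, 0.035, 0.999, -0.003]
contact_force: [-0.9, 0.5, -0.4]
opening: 0.2
fin [570.28823147 -54.63796545 113.37545895] expect [570.58734154 -53.76378722]
t 4.47 tip local x 42.0 y -13.9 z 198.9 F [-0.1  0.6 -0.8] open -0.3
rotvec to wanted (tool): [-0.0057 -0.0011 -0.0015]
tool shift m [ 0.0219 -0.0006  0.099 ]
```

View pics/w3.png

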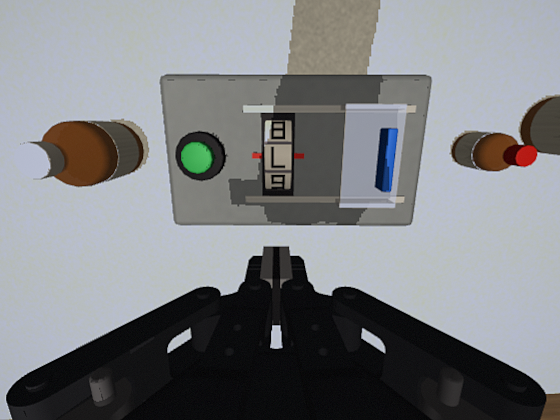

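The cover is open: the fin is at (386,160) and measures about 79 mm of travel. The wheel sits in clear view at (278,156) and shows 7. Now I lower onto the rim from the +x side.

```bash

python3 -m creep '[{"x":0.012,"y":-0.001,"z":0.05,"ax":0,"ay":0,"az":0,"claw":1},{"x":0.01,"y":0,"z":0.044,"ax":0,"ay":0,"az":0,"claw":1},{"x":0,"y":0,"z":0.006,"ax":0,"ay":0,"az":0,"claw":1},{"x":0,"y":0,"z":0,"ax":0,"ay":0,"az":0,"claw":1}]'
python3 -c "
from h import *
stat((18,-15,85))"
```

```text
clock: 4.97
tool_pos: [581.7, -137.5, 266.7]
tool_rot: [-0.004, 0.032, 0.999, -0.001]
contact_force: [-0.1, 0.2, 0.2]
opening: 0.0
t 4.97 tip local x 15.4 y -10.0 z 93.7 F [-0.1  0.2  0.2] open 0.0
rotvec to wanted (tool): [-0.0013 -0.0072  0.0026]
tool shift m [-0.0026 -0.0049  0.0087]
```

```bash

python3 -m creep '[{"x":-0.002,"y":-0.004,"z":0.006,"ax":0,"ay":0,"az":0,"claw":1},{"x":0,"y":0,"z":0.003,"ax":0,"ay":0,"az":0,"claw":1},{"x":0,"y":0,"z":0.002,"ax":0,"ay":0,"az":0,"claw":1}]'
python3 -c "
from h import *
stat((18,-15,85))"
```

```text
clock: 5.35
tool_pos: [585.6, -141.7, 258.5]
tool_rot: [-0.001, 0.032, 0.999, -0.001]
contact_force: [1.0, -0.0, -0.5]
opening: 0.1
t 5.35 tip local x 20.7 y -14.1 z 85.5 F [ 1.  -0.  -0.5] open 0.1
rotvec to wanted (tool): [-0.0018 -0.0012  0.0032]
tool shift m [ 0.0027 -0.0009  0.0005]
```

```bash

python3 -m creep '[{"x":0.004,"y":0,"z":0.002,"ax":0,"ay":0,"az":0,"claw":1},{"x":0.008,"y":0,"z":0.002,"ax":0,"ay":0,"az":0,"claw":1},{"x":0.008,"y":0,"z":0.002,"ax":0,"ay":0,"az":0,"claw":1}]'
python3 -c "
from h import *
stat((-18,-15,85))"
```

```text
clock: 5.72
tool_pos: [572.0, -140.6, 259.2]
tool_rot: [0.01, 0.032, 0.999, -0.002]
contact_force: [2.2, 0.9, 9.8]
opening: 0.0
t 5.72 tip local x 10.7 y -14.1 z 86.2 F [2.2 0.9 9.8] open 0.0
rotvec to wanted (tool): [-0.0033  0.02    0.0039]
tool shift m [ 0.0287 -0.0007  0.0006]
```

```bash

python3 -m creep '[{"x":0.01,"y":0,"z":0.001,"ax":0,"ay":0,"az":0,"claw":1},{"x":0.01,"y":0,"z":0.001,"ax":0,"ay":0,"az":0,"claw":1},{"x":0.01,"y":0,"z":0.002,"ax":0,"ay":0,"az":0,"claw":1}]'
python3 -c "
from h import *
stat((-18,-15,85))
snap('side','s4.png',(230,170,420,340),4)"
```

```text
clock: 6.1
tool_pos: [543.1, -138.5, 258.0]
tool_rot: [0.014, 0.031, 0.999, -0.002]
contact_force: [-0.5, 0.9, 3.8]
opening: -0.0
t 6.10 tip local x -16.9 y -14.0 z 85.0 F [-0.5  0.9  3.8] open -0.0
rotvec to wanted (tool): [-0.0039  0.0284  0.0044]
tool shift m [ 0.0011 -0.001   0.    ]
```

View pics/s4.png

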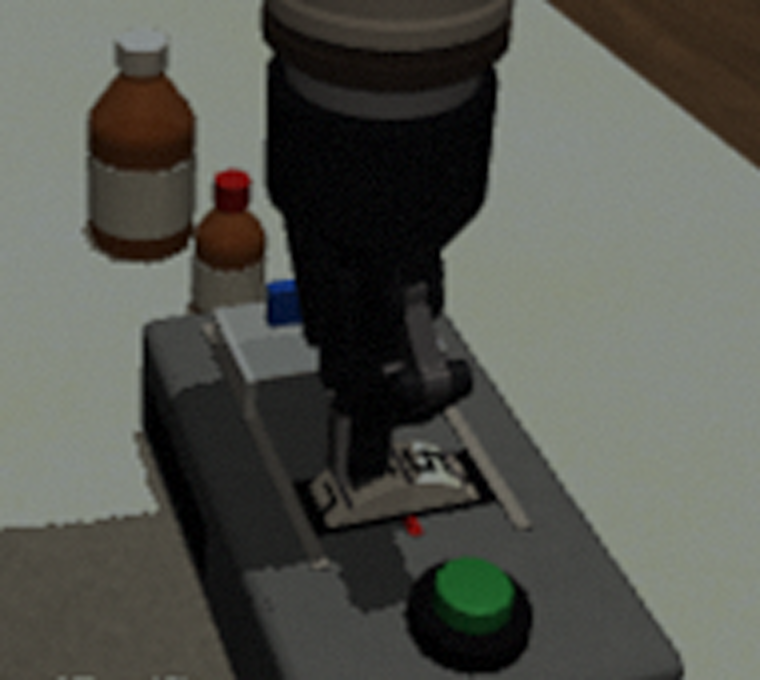

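The 7 has moved to the -x flank and a 5 shows on the +x side, so the wheel is near 6. I'll lift and repeat the stroke.

```bash

python3 -m creep '[{"x":0,"y":0,"z":-0.018,"ax":0,"ay":0.028,"az":0,"claw":1},{"x":-0.02,"y":0,"z":-0.004,"ax":0,"ay":0,"az":0,"claw":1},{"x":-0.016,"y":0,"z":0,"ax":0,"ay":0,"az":0,"claw":1},{"x":0,"y":0,"z":0,"ax":0,"ay":0,"az":0,"claw":1}]'
python3 -c "
from h import *
stat((20,-15,86))"
```

```text
clock: 6.65
tool_pos: [573.0, -140.8, 277.3]
tool_rot: [-0.006, 0.032, 0.999, -0.002]
contact_force: [-0.5, 0.4, 0.3]
opening: -0.1
t 6.65 tip local x 6.3 y -14.3 z 104.3 F [-0.5  0.4  0.3] open -0.1
rotvec to wanted (tool): [-0.0035 -0.0115  0.0029]
tool shift m [-0.0139 -0.0006  0.0182]
```

```bash

python3 -m creep '[{"x":-0.014,"y":0,"z":0,"ax":0,"ay":-0.01,"az":0,"claw":1},{"x":0,"y":0,"z":0.016,"ax":0,"ay":0,"az":0,"claw":1},{"x":0,"y":0,"z":0.002,"ax":0,"ay":0,"az":0,"claw":1}]'
python3 -c "
from h import *
stat((20,-15,86))"
```

```text
clock: 7.02
tool_pos: [586.2, -142.0, 257.3]
tool_rot: [-0.001, 0.032, 0.999, -0.002]
contact_force: [-0.2, -0.3, 0.3]
opening: -0.3
t 7.03 tip local x 21.1 y -14.6 z 84.3 F [-0.2 -0.3  0.3] open -0.3
rotvec to wanted (tool): [-0.0036 -0.0026  0.0026]
tool shift m [ 0.0011 -0.0004 -0.0017]
```

```bash

python3 -m creep '[{"x":0.004,"y":0,"z":0.001,"ax":0,"ay":0,"az":0,"claw":1},{"x":0.008,"y":0,"z":0.001,"ax":0,"ay":0,"az":0,"claw":1},{"x":0.009,"y":0,"z":0.001,"ax":0,"ay":0.01,"az":0,"claw":1},{"x":0.01,"y":0,"z":0.001,"ax":0,"ay":0.01,"az":0,"claw":1},{"x":0.01,"y":0,"z":0.0015,"ax":0,"ay":0.01,"az":0,"claw":1}]'
python3 -c "
from h import *
stat((-18,-15,85))"
```

```text
clock: 7.65
tool_pos: [550.3, -139.2, 258.7]
tool_rot: [-0.006, 0.032, 0.999, -0.002]
contact_force: [-0.2, -0.6, -0.3]
opening: 0.1
t 7.65 tip local x -16.6 y -14.4 z 85.7 F [-0.2 -0.6 -0.3] open 0.1
rotvec to wanted (tool): [-0.0049 -0.0121  0.0035]
tool shift m [ 0.0014 -0.0005  0.0007]
```

Next I lift, return to the +x side and look.

```bash

python3 -m creep '[{"x":0,"y":0,"z":-0.025,"ax":0,"ay":-0.012,"az":0,"claw":1},{"x":-0.024,"y":0,"z":-0.035,"ax":0,"ay":0,"az":0,"claw":1},{"x":-0.025,"y":0,"z":-0.015,"ax":0,"ay":0,"az":0,"claw":1},{"x":0,"y":0,"z":0,"ax":0,"ay":0,"az":0,"claw":1}]'
python3 -c "
from h import *
snap('wrist','w5.png',(150,60,440,250),2.7)
stat((20,-15,86))"
```

```text
clock: 8.15
tool_pos: [595.2, -142.2, 331.5]
tool_rot: [-0.006, 0.032, 0.999, -0.002]
contact_force: [0.2, 0.4, -1.0]
opening: 0.0
t 8.20 tip local x 26.6 y -14.4 z 157.6 F [-0.1  0.3 -0.4] open 0.0
rotvec to wanted (tool): [-0.0041 -0.0151  0.0021]
tool shift m [ 0.0056 -0.0003  0.0717]
```

View pics/w5.png

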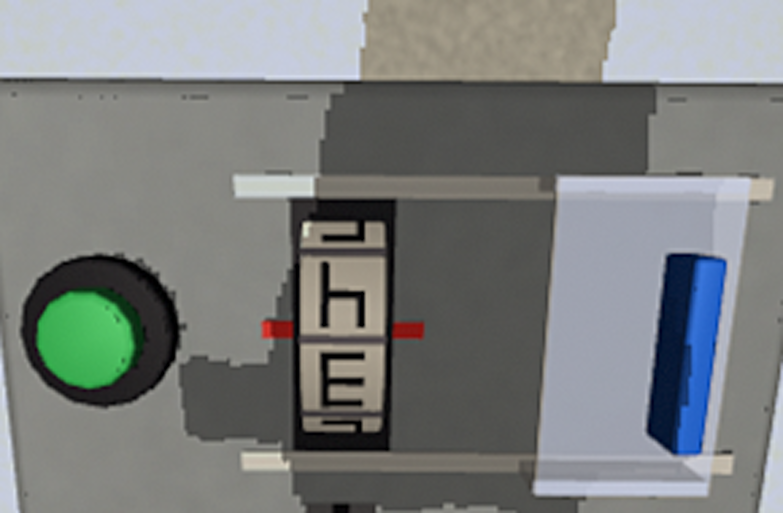

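```bash
python3 -c "
from h import *
c=dict(np.load('last_wrist.npz'))
def P(x,y,z): return (proj(c,np.r_[loc2w(x,y),z])[0]-[150,60])*2.7
print('top',P(0,-15,86),'marks',P(0,-33,70),P(0,3,70))
a=np.radians(18)
print('+-18',P(40*np.sin(a),-15,46+40*np.cos(a)),P(-40*np.sin(a),-15,46+40*np.cos(a)))
print('36',P(40*np.sin(2*a),-15,46+40*np.cos(2*a)))
"
```

```text
top [342.2513659  335.71252513] marks [282.27273072 326.0352404 ] [402.49585783 326.43707956]
+-18 [342.12154108 377.15643515] [342.41482062 290.5380428 ]
36 [342.04118937 409.36336214]
```

The 3/4 divider sits at row 339 and the projected wheel top at row 336. So the wheel rests halfway between 4 and 3, at 3.5, and needs another 1.5 digits, about 37.7 mm. That equals the last stroke, so I'll repeat it.

```bash

python3 -m creep '[{"x":0.004,"y":0,"z":0.05,"ax":0,"ay":-0.012,"az":0,"claw":1},{"x":0,"y":0,"z":0.016,"ax":0,"ay":0,"az":0,"claw":1},{"x":0,"y":0,"z":0.004,"ax":0,"ay":0,"az":0,"claw":1}]'
python3 -c "
from h import *
stat((20,-15,85))"
```

```text
clock: 8.57
tool_pos: [585.6, -142.3, 257.2]
tool_rot: [-0.004, 0.033, 0.999, -0.002]
contact_force: [1.1, 0.0, 9.0]
opening: -0.1
t 8.57 tip local x 19.4 y -15.1 z 84.2 F [1.1 0.  9. ] open -0.1
rotvec to wanted (tool): [-0.0039 -0.0086  0.0014]
tool shift m [-0.0006  0.0001 -0.0008]
```

```bash

python3 -m creep '[{"x":0.004,"y":0,"z":0.001,"ax":0,"ay":0,"az":0,"claw":1},{"x":0.008,"y":0,"z":0.001,"ax":0,"ay":0,"az":0,"claw":1},{"x":0.009,"y":0,"z":0.001,"ax":0,"ay":0.01,"az":0,"claw":1},{"x":0.009,"y":0,"z":0.001,"ax":0,"ay":0.01,"az":0,"claw":1}]'
python3 -c "
from h import *
stat((-17,-15,85))"
```

```text
clock: 9.07
tool_pos: [559.1, -140.6, 259.6]
tool_rot: [-0.008, 0.033, 0.999, -0.002]
contact_force: [1.1, -0.1, 1.1]
opening: -0.1
t 9.07 tip local x -8.5 y -15.3 z 86.6 F [ 1.1 -0.1  1.1] open -0.1
rotvec to wanted (tool): [-0.0051 -0.0168  0.0019]
tool shift m [0.0084 0.0003 0.0018]
```

```bash

python3 -m creep '[{"x":0.008,"y":0,"z":0.002,"ax":0,"ay":0,"az":0,"claw":1},{"x":0,"y":0,"z":-0.025,"ax":0,"ay":-0.012,"az":0,"claw":1},{"x":-0.024,"y":0,"z":-0.035,"ax":0,"ay":0,"az":0,"claw":1},{"x":-0.025,"y":0,"z":-0.015,"ax":0,"ay":0,"az":0,"claw":1},{"x":0,"y":0,"z":0,"ax":0,"ay":0,"az":0,"claw":1}]'
cat > look.py <<'E'
import sys
from h import *
c=snap('wrist',sys.argv[1])
def P(x,y,z): return proj(c,np.r_[loc2w(x,y),z])[0]
t=P(0,-15,86); u,v=t.astype(int)
u0,v0=u-80,v-50
im=cv2.resize(c['pixels'][v0:v0+100,u0:u0+160,::-1],None,fx=5,fy=5,interpolation=cv2.INTER_CUBIC)
cv2.imwrite('pics/'+sys.argv[1],im)
a=np.radians(18)
for k in (-1,0,1): print(k,((P(40*np.sin(k*a),-15,46+40*np.cos(k*a))-[u0,v0])*5).round())
stat((20,-15,86))
E
python3 look.py w6.png
```

```text
clock: 9.7
tool_pos: [597.6, -143.2, 332.6]
tool_rot: [-0.006, 0.033, 0.999, -0.002]
contact_force: [-0.9, 0.4, -0.1]
opening: -0.3
-1 [401. 169.]
0 [400. 253.]
1 [400. 330.]
t 9.75 tip local x 29.3 y -15.4 z 158.7 F [ 0.4  0.4 -0.2] open 0.1
rotvec to wanted (tool): [-0.0048 -0.0138  0.0006]
tool shift m [0.0083 0.0007 0.0728]
```

View pics/w6.png

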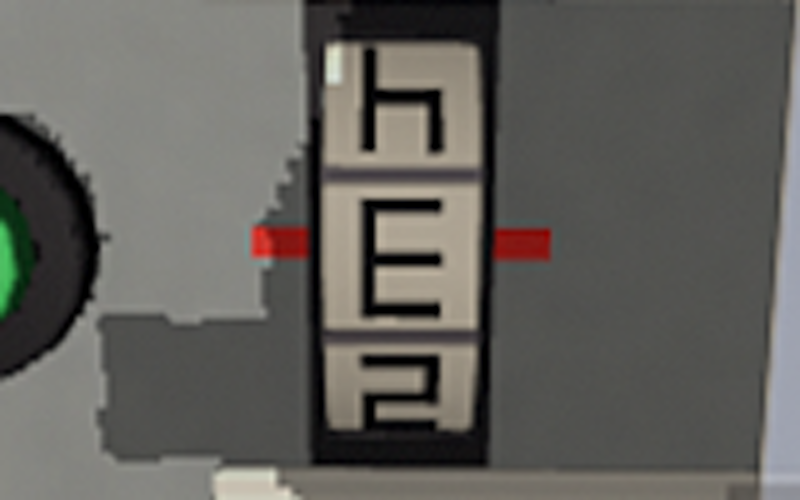

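The wheel is now clicked in on 3, with the digit's centre at row 258 against the projected top at 253. It needs one more digit, about 25 mm, pressed a little harder.

```bash

python3 -m creep '[{"x":0.011,"y":0,"z":0.05,"ax":0,"ay":-0.012,"az":0,"claw":1},{"x":0,"y":0,"z":0.017,"ax":0,"ay":0,"az":0,"claw":1},{"x":0,"y":0,"z":0.004,"ax":0,"ay":0,"az":0,"claw":1}]'
python3 -c "
from h import *
stat((15,-15,85))"
```

```text
clock: 10.12
tool_pos: [581.7, -143.0, 257.9]
tool_rot: [-0.003, 0.033, 0.999, -0.002]
contact_force: [2.1, -0.2, 15.9]
opening: -0.1
t 10.12 tip local x 16.1 y -16.1 z 84.9 F [ 2.1 -0.2 15.9] open -0.1
rotvec to wanted (tool): [-0.0048 -0.0056  0.    ]
tool shift m [ 0.0011  0.0011 -0.0001]
```

```bash

python3 -m creep '[{"x":0.004,"y":0.001,"z":0.0015,"ax":0,"ay":0,"az":0,"claw":1},{"x":0.008,"y":0,"z":0.0015,"ax":0,"ay":0,"az":0,"claw":1},{"x":0.009,"y":0,"z":0.0015,"ax":0,"ay":0.01,"az":0,"claw":1}]'
python3 -c "
from h import *
stat((-13,-15,85))"
```

```text
clock: 10.5
tool_pos: [566.0, -141.5, 259.5]
tool_rot: [-0.0, 0.033, 0.999, -0.003]
contact_force: [-0.0, 0.9, 5.1]
opening: 0.2
t 10.50 tip local x 1.2 y -16.0 z 86.5 F [-0.   0.9  5.1] open 0.2
rotvec to wanted (tool): [-0.0068 -0.0007  0.0001]
tool shift m [0.0142 0.001  0.0015]
```

```bash

python3 -m creep '[{"x":0.006,"y":0.001,"z":0.0015,"ax":0,"ay":0,"az":0,"claw":1},{"x":0.004,"y":0,"z":0.0015,"ax":0,"ay":0,"az":0,"claw":1}]'
python3 -c "
from h import *
stat((-13,-15,85))"
```

```text
clock: 10.75
tool_pos: [556.4, -140.6, 259.3]
tool_rot: [0.001, 0.034, 0.999, -0.004]
contact_force: [-1.3, 1.5, 8.2]
opening: -0.3
t 10.75 tip local x -8.0 y -16.0 z 86.3 F [-1.3  1.5  8.2] open -0.3
rotvec to wanted (tool): [-0.0083  0.0023 -0.0004]
tool shift m [0.005  0.001  0.0013]
```

```bash

python3 -m creep '[{"x":0,"y":0,"z":-0.025,"ax":0,"ay":0,"az":0,"claw":1},{"x":-0.015,"y":0,"z":-0.035,"ax":0,"ay":0,"az":0,"claw":1},{"x":-0.02,"y":0,"z":-0.015,"ax":0,"ay":0,"az":0,"claw":1},{"x":0,"y":0,"z":0,"ax":0,"ay":0,"az":0,"claw":1}]'
python3 look.py w7.png
```

```text
clock: 11.25
tool_pos: [589.2, -142.5, 336.2]
tool_rot: [-0.002, 0.034, 0.999, -0.004]
contact_force: [-0.2, 0.2, -0.9]
opening: -0.2
-1 [404. 169.]
0 [404. 251.]
1 [404. 325.]
t 11.30 tip local x 22.4 y -15.8 z 162.2 F [-0.8  0.1  0.1] open 0.3
rotvec to wanted (tool): [-0.0082 -0.0062 -0.0013]
tool shift m [0.0019 0.0014 0.0762]
```

View pics/w7.png

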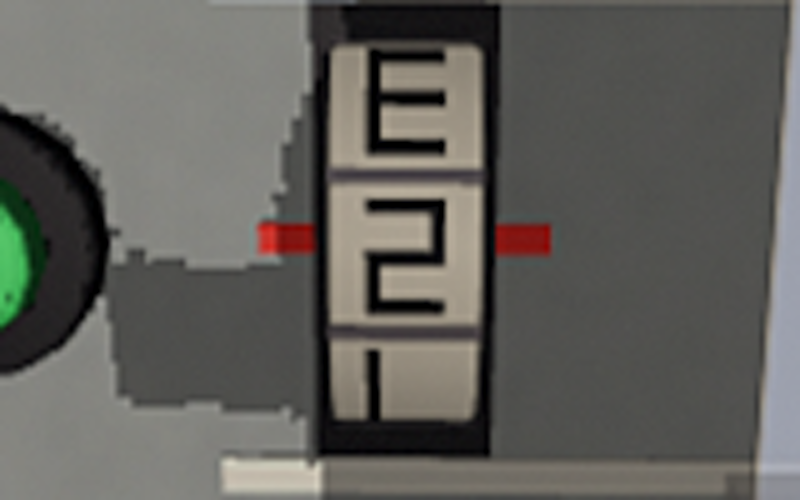

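The 2 is clicked in between the red marks, with the dividers at rows 175 and 330 against predictions of 169 and 325, the same offset as on 3. It has 3 and 1 as neighbours. Now I go over the start button.

```bash

python3 -m creep '[{"x":0.011,"y":-0.034,"z":0,"ax":0,"ay":-0.006,"az":0,"claw":1},{"x":0.011,"y":-0.033,"z":0,"ax":0,"ay":0,"az":0,"claw":1},{"x":0,"y":0,"z":0,"ax":0,"ay":0,"az":0,"claw":1},{"x":0,"y":0,"z":0.04,"ax":0,"ay":0,"az":0,"claw":1},{"x":0,"y":0,"z":0,"ax":0,"ay":0,"az":0,"claw":1}]'
python3 -c "
from h import *
stat((0,-85,94))"
```

```text
clock: 11.92
tool_pos: [554.9, -206.8, 289.5]
tool_rot: [-0.007, 0.033, 0.999, -0.002]
contact_force: [-0.3, 0.6, -0.0]
opening: 0.4
t 11.93 tip local x -7.7 y -81.5 z 116.5 F [-0.3  0.6 -0. ] open 0.4
rotvec to wanted (tool): [-0.0044 -0.013   0.    ]
tool shift m [-0.008  -0.0034  0.0224]
```

```bash

python3 -m creep '[{"x":-0.007,"y":-0.003,"z":0.01,"ax":0,"ay":-0.012,"az":0,"claw":1},{"x":0,"y":0,"z":0.007,"ax":0,"ay":0,"az":0,"claw":1},{"x":0,"y":0,"z":0,"ax":0,"ay":0,"az":0,"claw":1}]'
python3 -c "
from h import *
stat((0,-85,92))"
```

```text
clock: 12.3
tool_pos: [563.4, -208.9, 273.4]
tool_rot: [0.001, 0.032, 0.999, -0.002]
contact_force: [0.3, 0.5, 0.5]
opening: 0.2
t 12.30 tip local x 3.6 y -82.9 z 100.4 F [0.3 0.5 0.5] open 0.2
rotvec to wanted (tool): [-0.004   0.0024  0.0026]
tool shift m [ 0.0037 -0.002   0.0084]
```

```bash

python3 -m creep '[{"x":0.003,"y":-0.002,"z":0.006,"ax":0,"ay":0,"az":0,"claw":1},{"x":0,"y":0,"z":0.004,"ax":0,"ay":0,"az":0,"claw":1},{"x":0,"y":0,"z":0.004,"ax":0,"ay":0,"az":0,"claw":1}]'
python3 -c "
from h import *
stat((0,-85,86))"
```

```text
clock: 12.68
tool_pos: [560.6, -210.9, 260.2]
tool_rot: [0.002, 0.032, 0.999, -0.002]
contact_force: [-0.4, 1.3, 3.6]
opening: -0.4
t 12.68 tip local x 1.3 y -85.2 z 87.2 F [-0.4  1.3  3.6] open -0.4
rotvec to wanted (tool): [-0.0046  0.0045  0.0026]
tool shift m [0.0013 0.0003 0.0012]
```

```bash

python3 -m creep '[{"x":0,"y":0,"z":0.003,"ax":0,"ay":0,"az":0,"claw":1},{"x":0,"y":0,"z":0.003,"ax":0,"ay":0,"az":0,"claw":1},{"x":0,"y":0,"z":0.002,"ax":0,"ay":0,"az":0,"claw":1}]'
python3 -c "
from h import *
stat((0,-85,86))"
```

```text
clock: 13.05
tool_pos: [560.8, -210.8, 259.3]
tool_rot: [0.002, 0.032, 0.999, -0.003]
contact_force: [-6.2, 2.3, 15.0]
opening: -0.2
t 13.05 tip local x 1.5 y -85.2 z 86.3 F [-6.2  2.3 15. ] open -0.2
rotvec to wanted (tool): [-0.0051  0.0043  0.0023]
tool shift m [0.0015 0.0002 0.0003]
```

The button is bottomed: 15 N at tip height 86.3, about 6 mm below its rest height. I release, retreat and check.

```bash

python3 -m creep '[{"x":0,"y":0,"z":-0.03,"ax":0,"ay":0,"az":0,"claw":1},{"x":0,"y":0,"z":-0.04,"ax":0,"ay":0,"az":0,"claw":1},{"x":-0.02,"y":0.03,"z":-0.03,"ax":0,"ay":0,"az":0,"claw":1},{"x":-0.02,"y":0.03,"z":0,"ax":0,"ay":0,"az":0,"claw":1},{"x":0,"y":0,"z":0,"ax":0,"ay":0,"az":0,"claw":1}]'
python3 look.py w8.png
python3 - <<'E'
from h import *
c=dict(np.load('last_wrist.npz'));cv2.imwrite('pics/w8f.png',c['pixels'][:,:,::-1]); W=cloud(c)
px=c['pixels'].astype(int);r,g,b=px[...,0],px[...,1],px[...,2]
p=W[(b>1.5*r)&(b>1.4*g)&(b>60)];print('fin',np.nanmedian(p[p[:,2]>106],0),'exp',loc2w(0,73))
p=W[(g>1.6*r)&(g>1.4*b)&(g>60)];print('green',np.nanmedian(p,0))
c=snap('scene','sc8.png'); W=cloud(c)
bot=(W[...,2]>100)&(W[...,2]<135)&(W[...,0]>300)&(W[...,0]<900)&(abs(W[...,1])<450)
nn,lab,st,ce=cv2.connectedComponentsWithStats(bot.astype(np.uint8))
for i in range(1,nn):
    if st[i,4]>20: print("cap",np.median(W[lab==i],0).round(1),st[i,4])
E
```

```text
clock: 13.68
tool_pos: [605.3, -152.4, 362.8]
tool_rot: [0.003, 0.033, 0.999, -0.003]
contact_force: [0.1, 1.0, -0.2]
opening: 0.2
-1 [402. 179.]
0 [402. 255.]
1 [400. 326.]
t 13.72 tip local x 41.8 y -26.3 z 189.8 F [-0.1 -0.3  0.1] open -0.1
rotvec to wanted (tool): [-0.0067  0.0065 -0.0023]
tool shift m [0.0225 0.0119 0.1036]
fin [569.91472504 -54.72742462 113.30210241] exp [570.58734154 -53.76378722]
green [ 559.54921124 -211.34199093   93.46585301]
cap [565.1 158.  123.1] 192
cap [ 556.5 -322.   122.8] 206
cap [574.6 -54.  111.2] 95
```

View pics/w8f.png

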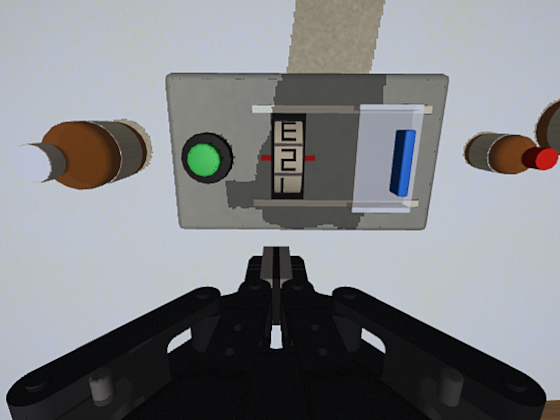

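View pics/w8.png

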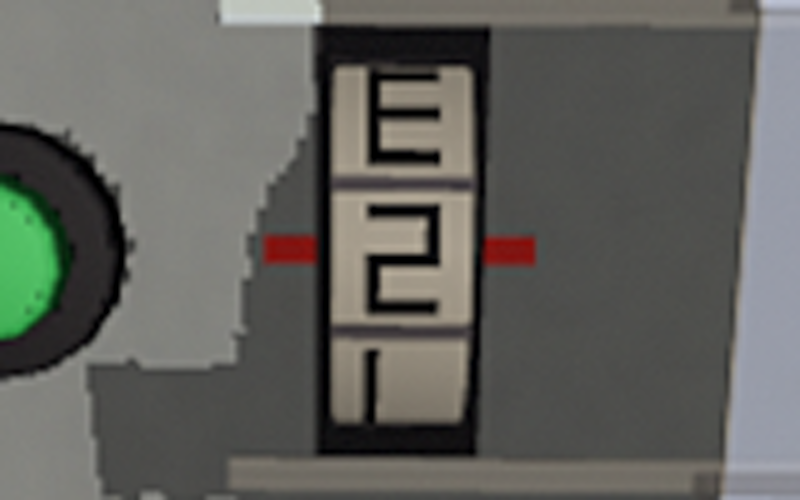

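The wheel shows 2 at (288,157), the green button at (204,158) is back up, and the cover is open with its fin at (403,162). In the scene camera the fin moved from y -134 to -54, which is 80 mm. The bottles haven't moved, so I'm handing it in.

```bash
python3 -c "
from station import *
print(sign_off())"
```

```text
the job is handed in; nothing more can be done
None
```

The timer is set to 2 and started, and I handed the job in at about 13.8 s of the 48 s allowed.

- **Cover:** I pushed it by its fin to the stop, where the force rose to 19 N. The scene camera measured 80 mm of travel. The wrist camera gave about 79 mm, which is within its calibration.
- **Wheel:** I rolled it from 7 to 2 in four strokes. It stopped halfway between 4 and 3 after the second stroke, and the third slipped a little and clicked in on 3. The last picture shows 2 between the red marks, with 3 and 1 on either side.
- **Start button:** I pressed it only once the wheel showed 2, until it bottomed at about 15 N, roughly 6 mm down. It then sprang back, with its top at 93 mm against 92.6 mm before.
- **Bottles:** The two stain bottles' caps measured within about 1 mm of where they started. I checked the dropper only by eye, and it was still standing in place.

The gripper ended about 100 mm above the timer, touching nothing. No check failed.

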